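# Transfer microscope objectives in reverse order

### The job

Move the four microscope objectives from the storage rack to the empty black transfer tray in reverse order: the one nearest the rack's steel post goes into the tray pocket farthest from the tray's steel post, the next one into the pocket beside that, and so on, so that the one farthest from the rack's post ends up nearest the tray's post. Stand each upright in the middle of its pocket, nose up, set it down gently rather than dropping it, and never let one tip over.

Things in the scene. Friction and masses are not known exactly. Their poses are not given: they have to be found in the camera images.
- rack: Storage rack, fixed: white flat bar (84 x 325 x 10 mm, y from -145 to +180 mm) with four grey cups in a row along y. Origin: bench level, midway between the middle two cups. Cup centres at x = 0, y = +102, +34, -34, -102 mm. Steel post, 16 mm thick, top 40 mm up, at y = +160 mm: its post end.
- tray: Transfer tray, fixed: black plate with low grey walls (74 x 315 mm, y from -138 to +177 mm), empty, four pockets along y, 62 x 62 mm inside. Pocket floors 6 mm above the bench, walls 6 mm thick, top 14 mm up. Origin: bench level, between the middle two pockets. Pocket centres at x = 0, y = +102, +34, -34, -102 mm. Steel post, 16 mm thick, top 40 mm up, at y = +160 mm: its post end.
- cup_a: One of the four like grey storage cups, fixed on the rack; lens_squat stands in it at the start. The cups are in any order along the rack. Outside 60 x 60 mm, 11 mm high, walls 4 mm, floor 5 mm thick (10 to 15 mm above the bench); wall top 21 mm above the bench. Origin: centre of its underside. Its axes are parallel to the rack.
- cup_b: One of the four like grey storage cups, fixed on the rack; lens_cone stands in it at the start. The cups are in any order along the rack. Outside 60 x 60 mm, 11 mm high, walls 4 mm, floor 5 mm thick (10 to 15 mm above the bench); wall top 21 mm above the bench. Origin: centre of its underside. Its axes are parallel to the rack.
- cup_c: One of the four like grey storage cups, fixed on the rack; lens_collar stands in it at the start. The cups are in any order along the rack. Outside 60 x 60 mm, 11 mm high, walls 4 mm, floor 5 mm thick (10 to 15 mm above the bench); wall top 21 mm above the bench. Origin: centre of its underside. Its axes are parallel to the rack.
- cup_d: One of the four like grey storage cups, fixed on the rack; lens_long stands in it at the start. The cups are in any order along the rack. Outside 60 x 60 mm, 11 mm high, walls 4 mm, floor 5 mm thick (10 to 15 mm above the bench); wall top 21 mm above the bench. Origin: centre of its underside. Its axes are parallel to the rack.
- lens_squat: Squat microscope objective, the shortest: 46 mm tall, plain body 40 mm in diameter from 7 to 42 mm up, broad flat nose 34 mm wide. About 0.16 kg. Good grip 32 mm up. Origin: centre of its underside; z runs up through the nose. Foot 31 mm in diameter, 7 mm high. Loose, upright in its cup, steel.
- lens_cone: Conical microscope objective: 60 mm tall, body 33 mm in diameter from 7 to 42 mm up, then a cone to a 12 mm nose. About 0.15 kg. Good grip 34 mm up. Origin: centre of its underside; z runs up through the nose. Foot 31 mm in diameter, 7 mm high. Loose, upright in its cup, steel.
- lens_collar: Collared microscope objective: 72 mm tall, body 33 mm in diameter, a wide collar 47 mm in diameter from 23 to 48 mm up, above it a 28 mm barrel. About 0.24 kg. Good grip on the collar 36 mm up. Origin: centre of its underside; z runs up through the nose. Foot 31 mm in diameter, 7 mm high. Loose, upright in its cup, steel.
- lens_long: Long microscope objective, the tallest: 86 mm tall, body 33 mm in diameter from 7 to 58 mm up, then a slim 24 mm barrel and a 16 mm nose. About 0.22 kg. Good grip 46 mm up. Origin: centre of its underside; z runs up through the nose. Foot 31 mm in diameter, 7 mm high. Loose, upright in its cup, steel.

How it is judged:
At the end, for the whole second after the job is handed in: Each objective stands upright (tilt under 0.1 rad), at rest on its pocket floor (underside below 11 mm), within 18 mm in x and y of its pocket centre; counted from the tray post, the order is the reverse of that of their storage cups counted from the rack post (((y of cup_a in the frame of rack between 0.072 and 0.132 m and y of lens_squat in the frame of tray between -0.12 and -0.084 m) or (y of cup_a in the frame of rack between 0.004 and 0.064 m and y of lens_squat in the frame of tray between -0.052 and -0.016 m) or (y of cup_a in the frame of rack between -0.064 and -0.004 m and y of lens_squat in the frame of tray between 0.016 and 0.052 m) or (y of cup_a in the frame of rack between -0.132 and -0.072 m and y of lens_squat in the frame of tray between 0.084 and 0.12 m)) and x of lens_squat in the frame of tray between -0.018 and 0.018 m and z of lens_squat in the frame of tray between 0 and 0.011 m and angle between each of lens_squat, lens_cone, lens_collar, lens_long's own z axis and vertical below 0.1 rad and linear speed of each of lens_squat, lens_cone, lens_collar, lens_long below 0.02 m/s and angular speed of each of lens_squat, lens_cone, lens_collar, lens_long below 0.2 rad/s and ((y of cup_b in the frame of rack between 0.072 and 0.132 m and y of lens_cone in the frame of tray between -0.12 and -0.084 m) or (y of cup_b in the frame of rack between 0.004 and 0.064 m and y of lens_cone in the frame of tray between -0.052 and -0.016 m) or (y of cup_b in the frame of rack between -0.064 and -0.004 m and y of lens_cone in the frame of tray between 0.016 and 0.052 m) or (y of cup_b in the frame of rack between -0.132 and -0.072 m and y of lens_cone in the frame of tray between 0.084 and 0.12 m)) and x of lens_cone in the frame of tray between -0.018 and 0.018 m and z of lens_cone in the frame of tray between 0 and 0.011 m and ((y of cup_c in the frame of rack between 0.072 and 0.132 m and y of lens_collar in the frame of tray between -0.12 and -0.084 m) or (y of cup_c in the frame of rack between 0.004 and 0.064 m and y of lens_collar in the frame of tray between -0.052 and -0.016 m) or (y of cup_c in the frame of rack between -0.064 and -0.004 m and y of lens_collar in the frame of tray between 0.016 and 0.052 m) or (y of cup_c in the frame of rack between -0.132 and -0.072 m and y of lens_collar in the frame of tray between 0.084 and 0.12 m)) and x of lens_collar in the frame of tray between -0.018 and 0.018 m and z of lens_collar in the frame of tray between 0 and 0.011 m and ((y of cup_d in the frame of rack between 0.072 and 0.132 m and y of lens_long in the frame of tray between -0.12 and -0.084 m) or (y of cup_d in the frame of rack between 0.004 and 0.064 m and y of lens_long in the frame of tray between -0.052 and -0.016 m) or (y of cup_d in the frame of rack between -0.064 and -0.004 m and y of lens_long in the frame of tray between 0.016 and 0.052 m) or (y of cup_d in the frame of rack between -0.132 and -0.072 m and y of lens_long in the frame of tray between 0.084 and 0.12 m)) and x of lens_long in the frame of tray between -0.018 and 0.018 m and z of lens_long in the frame of tray between 0 and 0.011 m); the robot touches nothing.
It fails at once if an objective tipped over (more than 0.7 rad) (angle between any of lens_squat, lens_cone, lens_collar, lens_long's own z axis and vertical above 0.7 rad).
It fails at once if an objective let go in the air (falling free, its underside more than 30 mm above the bench) ((contact force between the fingers and lens_squat below 0.02 N and height (world z) of lens_squat above 0.03 m and linear speed of lens_squat above 0.2 m/s) or (contact force between the fingers and lens_cone below 0.02 N and height (world z) of lens_cone above 0.03 m and linear speed of lens_cone above 0.2 m/s) or (contact force between the fingers and lens_collar below 0.02 N and height (world z) of lens_collar above 0.03 m and linear speed of lens_collar above 0.2 m/s) or (contact force between the fingers and lens_long below 0.02 N and height (world z) of lens_long above 0.03 m and linear speed of lens_long above 0.2 m/s)).
It fails at once if an objective slammed onto the tray (more than 80 N) (contact force between any of lens_squat, lens_cone, lens_collar, lens_long and tray above 80 N).
It also fails if it takes over 109 s, if anything falls off the work surface, if the arm or the gripper's body presses on something with over 40 N, if the wrist force passes 120 N, or if a joint passes its speed limit or range.

### The arm

A 6-joint arm with a two-finger parallel gripper is mounted at the origin on the work surface. World frame = base frame: x ahead of the robot, y to its left, z up, the work surface at z = 0. Lengths are in m, angles in rad, forces in N, time in s.
With the tool pointing down it reaches from about 0.35 to 0.875 m from the base axis. Payload 4.2 kg.
Tool frame: the origin (TCP) lies at the very end of the fingers, on their centre line; the grasp point (between the pads) lies 19 mm behind it; z points along the fingers, y is the direction in which the jaws open and shut (so a half turn about z gives the same grasp; the last joint's range is limited). The gripper opens to 85 mm and grips with 20 to 120 N. Pads are 22 mm wide; open, the fingers measure 114 mm over their backs; the gripper's body (76 mm by 85 mm) begins 54 mm behind the grasp point. The pads swing forward as they close: fully open they stand 13 mm farther back than shut.
Start: joints at [1.42, 0.385, 0.008, 0, -1.194, -0.259], TCP at [0.249, 0.573, 0.231] pointing down, gripper open.
Joint ranges: [-3.14, 3.14], [-1.21, 2.06], [-1.07, 1.41], [-3.16, 2.05], [-2.99, -0.16], [-3.1, 3.1]. Speed limits (rad/s): [2.79, 2.79, 3.14, 3.14, 3.14, 3.14].

### API

Orientations are given as a rotation vector (axis times angle).
In Python, from rig import env, vision, ticket gives the robot as it stands.
- The arm moves only by the shell command python3 -m inch 'ROWS' [OPENING] [FORCE]. ROWS is JSON, one flat list of numbers, 4 for each row, row after row: the shift along the tool's x, y, z in m, then the turn about the tool's z in degrees. A call has 1 to 10 rows; each row is the pose to reach, as a shift and turn from the pose commanded when the call began, along the tool's axes at that moment; what a row does not reach only later rows make up. A row lasts 1/8 s, in which the tool goes at most 62.5 mm and 10.7 degrees, less where a joint would pass 70% of its speed; a pose out of reach is approached as far as the arm can. A call with a gripper value outside its range is refused whole. OPENING is the finger opening in m, from 0 to 0.0854, set as the call begins (- or left out, the last holds). The fingers move at their own pace and stop on an object; FORCE is the grip in N (left out, the last holds). Time passes only in rows, so rows that repeat a pose let the fingers close. It gives the time, the measured TCP pose, the force and the opening at its end, in the units of the state.
- env.get_obs(): the state, without advancing time (a new reading comes with each control period).
- vision.snapshot(name): name is "side" or "top" or "wrist"; returns the picture (384x512x3 uint8, red, green, blue); there is no depth.
- vision.camera_params(name): a dict with "fovy" (degrees; the focal length in pixels is half the picture's height over the tangent of half this angle, whatever the lens; pixels are square), "cx", "cy" (the principal point, pixels), "xyz" and "rotation" of the camera in the world. Camera axes: x right, y up, looking along -z (the intrinsics and any distortion apply to the point x, -y, -z); pixel columns grow to the right and rows downward; lengths in m; the calibration is good to about 2 mm. The wrist camera is an equidistant fisheye: a pixel r from the principal point sees the ray r / f radians off the axis. A picture is of the moment at which its call begins: read the wrist's pose just before it. camera_params takes no time and is no camera call; for the wrist camera it gives the pose at the moment of the call.
- ticket.job_done(): hands the job in, once; it reports no verdict.
Trained networks look in the newest picture that a camera, given by its name, has taken for a name from the list of things; names that differ only in an ending like _2 or _b are one class to them, and where a whole thing is asked for, a point or a joint stands for the part that bears it (a point fixed in the world has none). Each returns a list of dicts, best first, with "score" (0 to 1); they miss things now and then, are a little off and sometimes report something else, mostly with a low value. They report only what shows in the picture. A call takes as long as a camera call.
- vision.outline_of(camera, name): "mask" (384x512 bool, what is visible of it) and "bbox" ([left, top, right, bottom] in pixels, round what is visible of it).
The state is a dict: "time": time; "joint_pos": joint angles; "joint_velocities": joint speeds; "joint_efforts": joint torques, N m; "tool_pos": TCP position; "tool_rot": TCP orientation; "force": force on the tool from outside, world axes, zero at the start; "wrist_torque": the same for the moment, N m; "grip_width": finger opening in m.
Only numpy, scipy, OpenCV 4.12 (cv2) and the standard library are available. Lean on these libraries where they do the work, as an engineer would, in place of code of your own. Each camera call takes 0.05 s, during which the arm holds its last target. There are 200 camera calls.

## Working session

There is one attempt and no reset: what is moved stays moved. The work goes in short steps, Python scripts to look and compute and a shell command to move; the robot and the scene stay as the last step left them, time stands still between calls to the robot, and variables do not carry over. Pictures are saved under pics/ and viewed, about 12 in all and at most 16, crops included, and the job is handed in when it is done.

```bash
ls; mkdir -p pics
python3 - <<'E'
from rig import env, vision
import cv2,numpy as np
print(env.get_obs())
for n in("side","top"):
    im=vision.snapshot(n); cv2.imwrite(f"pics/{n}0.png",im[:,:,::-1])
    print(n,vision.camera_params(n))
    for k in("rack","tray","lens_squat","lens_cone","lens_collar","lens_long"):
        print(k,[(round(d["score"],2),d["bbox"]) for d in vision.outline_of(n,k)[:3]])
E
```

```text
pics
{'time': 0.0, 'joint_pos': array([ 1.41955664e+00,  3.85544567e-01,  6.62162074e-03, -4.95603789e-04,
       -1.19397017e+00, -2.58618406e-01]), 'joint_velocities': array([-0.00024815,  0.00165982, -0.00047949,  0.00077011, -0.00090434,
        0.00036237]), 'joint_efforts': array([ 6.67264089e-05, -3.92295098e+01,  1.88399434e+01,  4.18635517e+00,
       -4.69582505e-03, -3.91532939e-08]), 'tool_pos': array([0.24879054, 0.57271777, 0.23022766]), 'tool_rot': array([ 3.07372354e+00, -6.39156750e-01, -5.45412416e-04]), 'force': array([ 0.24939611,  0.36608496, -0.38488396]), 'wrist_torque': array([ 0.00078517, -0.02704223,  0.04515401]), 'grip_width': 0.08549987206314391}
side {'fovy': 54.1368515017644, 'cx': 257.9846878435646, 'cy': 193.23334731626315, 'xyz': array([-0.07401634, -0.69336645,  0.62453456]), 'rotation': array([ 0.95396716, -0.35010945, -0.6647602 ])}
rack [(0.91, [246.4, 209.2, 378.4, 279.0])]
tray [(0.79, [166.7, 146.3, 247.5, 186.8])]
lens_squat [(0.54, [267.8, 210.7, 282.7, 230.3])]
lens_cone [(0.65, [316.4, 223.5, 334.8, 246.6])]
lens_collar [(0.95, [296.0, 211.7, 314.0, 237.4])]
lens_long [(0.6, [345.8, 222.6, 362.6, 259.8])]
top {'fovy': 44.73406553956392, 'cx': 251.21591173008125, 'cy': 182.99080107888543, 'xyz': array([ 0.32437894, -0.00389603,  1.37845764]), 'rotation': array([ 0.11334681, -0.10636763, -1.57082638])}
rack [(0.89, [271.0, 159.5, 383.3, 216.3])]
tray [(0.7, [105.8, 149.3, 214.8, 206.8])]
lens_squat [(0.27, [310.7, 180.0, 338.8, 204.2])]
lens_cone []
lens_collar [(0.76, [318.4, 181.1, 336.3, 197.3])]
lens_long [(0.54, [362.9, 168.4, 379.2, 181.0])]
```

Run:
```python
import cv2,numpy as np
a=cv2.imread("pics/top0.png")[130:240,90:400]; b=cv2.imread("pics/side0.png")[130:290,150:390]
a=cv2.resize(a,(775,275),interpolation=cv2.INTER_CUBIC)
b=cv2.resize(b,(480,320),interpolation=cv2.INTER_CUBIC); b=cv2.copyMakeBorder(b,0,0,0,295,cv2.BORDER_CONSTANT)
cv2.imwrite("pics/c0.png",np.vstack([a,b]))
```

```text
(no output)
```

View pics/c0.png

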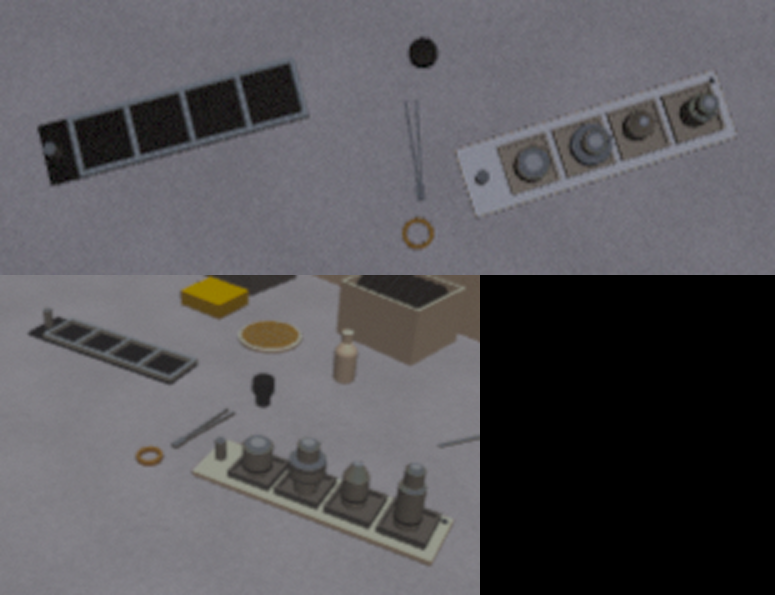

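```bash
cat > h.py <<'E'
import numpy as np, cv2
from scipy.spatial.transform import Rotation as R
from scipy.optimize import least_squares
from rig import env, vision
def cam(n):
    c=vision.camera_params(n); c["f"]=192/np.tan(np.radians(c["fovy"]/2)); c["R"]=R.from_rotvec(c["rotation"]).as_matrix(); c["fish"]=n=="wrist"; return c
def proj(c,P):
    q=(np.atleast_2d(P)-c["xyz"])@c["R"]; x,y,z=q[:,0],-q[:,1],-q[:,2]
    r=np.hypot(x,y)+1e-12; s=c["f"]*(np.arctan2(r,z)/r if c["fish"] else 1/z)
    return np.c_[c["cx"]+s*x,c["cy"]+s*y]
def back(c,uv,z):
    d=(np.atleast_2d(uv)-[c["cx"],c["cy"]])/c["f"]; r=np.hypot(*d.T)+1e-12
    k=np.sin(r)/r if c["fish"] else 1/np.sqrt(1+r*r)
    w=np.cos(r) if c["fish"] else k
    v=np.c_[d[:,0]*k,-d[:,1]*k,-w]@c["R"].T
    return c["xyz"]+v*((z-c["xyz"][2])/v[:,2])[:,None]
def tf(p,L):  # p=(x,y,yaw); L local pts
    L=np.atleast_2d(L); a=p[2]; 
    return np.c_[p[0]+np.cos(a)*L[:,0]-np.sin(a)*L[:,1],p[1]+np.sin(a)*L[:,0]+np.cos(a)*L[:,1],L[:,2]]
def fit(pairs,p0):  # pairs: list of (cam, local pts, pixels)
    s=least_squares(lambda p:np.concatenate([(proj(c,tf(p,L))-u).ravel() for c,L,u in pairs]),p0,loss="soft_l1")
    return s.x,np.abs(s.fun).round(1)
def pose():
    o=env.get_obs(); return o["tool_pos"],R.from_rotvec(o["tool_rot"]).as_matrix()
def go(x,y,z,jaw=None):  # shift in tool axes and turn (deg); jaw = world angle of tool y (mod pi)
    p,M=pose(); d=M.T@(np.array([x,y,z])-p); t=None
    if jaw is not None:
        cur=np.arctan2(M[1,1],M[0,1]); t=-np.degrees((jaw-cur+np.pi/2)%np.pi-np.pi/2)
    return (d*1000).round(1),t
E
python3 - <<'E'
from h import *
c=cam("top")
u=lambda a:np.array(a)/2.5+[90,130]-.3
rk=[[-.042,.18,.01],[.042,.18,.01],[.042,-.145,.01],[-.042,-.145,.01],[0,.16,.04]]
ru=u([(477,216),(457,152),(716,72),(735,133),(482,177)])
tk=[[-.037,.177,.006],[.037,.177,.006],[.037,-.138,.014],[-.037,-.138,.014],[0,.16,.04]]
tu=u([(50,185),(38,126),(292,62),(308,115),(50,148)])
print("rack",fit([(c,rk,ru)],[.35,-.2,0.2])); print("tray",fit([(c,tk,tu)],[.35,.3,.2]))
vision.snapshot("top")
for n,z in(("rack",.01),("tray",.012)):
    m=vision.outline_of("top",n)[0]["mask"]; P=back(c,np.argwhere(m)[:,::-1],z)[:,:2]*1000
    print(n,cv2.minAreaRect(P.astype(np.float32)))
p,M=pose();print(p,np.degrees(np.arctan2(M[1,1],M[0,1])),env.get_obs()["joint_pos"])
w=cam("wrist");print(w["xyz"],M.T@(w["xyz"]-p),w["f"], M.T@w["R"])
E
```

```text
rack (array([ 0.50963449, -0.24266879,  0.3014804 ]), array([0.1, 0.9, 0.9, 0.6, 0.6, 1.1, 1.3, 1.2, 0.6, 0.2]))
tray (array([0.53688259, 0.25793907, 0.2547677 ]), array([0.2, 0.2, 0.3, 0.1, 0.4, 1.6, 0.1, 0.9, 0.4, 0.1]))
rack ((506.1166076660156, -224.6155548095703), (84.069091796875, 322.16876220703125), 17.109577178955078)
tray ((534.024169921875, 275.3990478515625), (78.45124053955078, 314.7703857421875), 15.112346649169922)
[0.24898492 0.57323944 0.23131871] -113.479119055397 [ 1.41959540e+00  3.84678040e-01  7.88340460e-03 -8.64263444e-07
 -1.19397545e+00 -2.58586683e-01]
[0.30978898 0.54661286 0.37338043] [ 0.06637717  0.00019323 -0.14206223] 297.3186396354542 [[-6.22782691e-04  9.65045029e-01  2.62083392e-01]
 [ 9.99999635e-01  7.54364930e-04 -4.01451087e-04]
 [-5.85124895e-04  2.62083046e-01 -9.65045146e-01]]
```

```bash
python3 -c "
from h import *
print(go(.515,.258,.23,.2548))"
```

```text
(array([369.6, 183.2,   1.3]), np.float64(51.92191632466962))
```

```bash
python3 -m inch '[20,10,0,3, 60,30,0,9, 110,55,0,16, 160,80,0,23, 210,105,0,30, 260,130,0,37, 310,155,0,44, 350,172,0,50, 370,183,0,52, 370,183,0,52]'
python3 - <<'E'
from h import *
print(pose()[0],env.get_obs()["time"])
c=cam("wrist"); im=vision.snapshot("wrist")
m=vision.outline_of("wrist","tray"); print([(d["score"],d["bbox"]) for d in m])
np.save("pics/c1.npy",c,allow_pickle=True)
cv2.imwrite("pics/w1.png",im[:,:,::-1]); cv2.imwrite("pics/w1v.png",cv2.resize(im,(800,600),interpolation=cv2.INTER_CUBIC)[:,:,::-1])
p=(.5369,.2579,.2548)
print(proj(c,tf(p,[[-.037,.177,.006],[.037,.177,.006],[.037,-.138,.014],[-.037,-.138,.014],[0,.16,.04]]))*800/512)
E
```

```text
time: 2.1
tool_pos: [0.6523, 0.0931, 0.2315]
tool_rot: [-2.484, 1.923, -0.0]
force: [0.1, 0.1, 0.4]
grip_width: 0.0857
[0.65231721 0.09310563 0.23151492] 2.1
[(0.81, [283.6, 203.0, 343.2, 322.3])]
[[500.01988545 574.07604907]
 [436.71387894 577.23808146]
 [448.04223325 321.46987053]
 [535.7546576  320.7869464 ]
 [472.92450419 588.74770792]]
```

View pics/w1v.png

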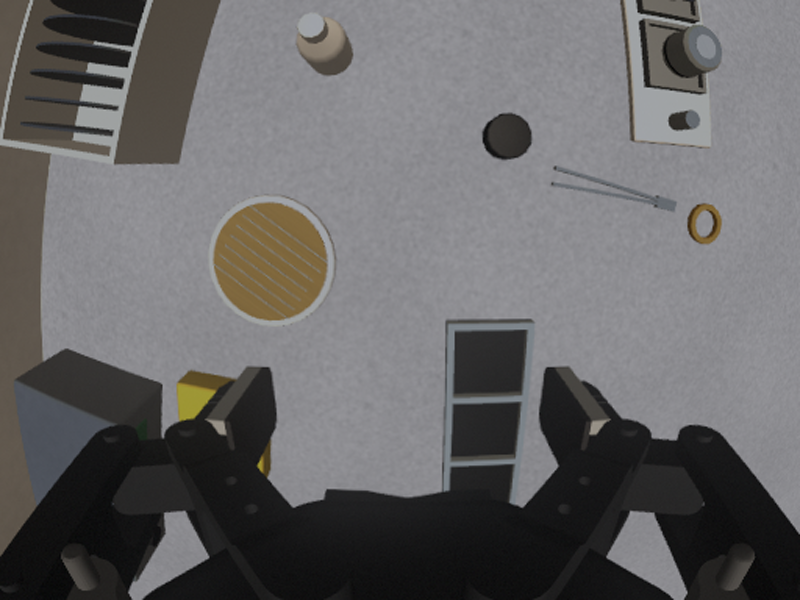

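The rows are in metres; I typed mm, so the arm ran at its speed cap, in the right direction and safely. The tray's near corners appear at (447,321) and (534,321), where the fit predicts them. Next, the rack.

```bash
python3 -c "
from h import *
print(go(.48,-.10,.23,.3))"
```

```text
(array([141.7, 214.9,   0.4]), np.float64(-3.0526322694747994))
```

```bash
python3 -m inch '[0.015,0.02,0,0, 0.045,0.065,0,-1, 0.075,0.11,0,-2, 0.105,0.16,0,-3, 0.13,0.2,0,-3, 0.142,0.215,0,-3, 0.142,0.215,0,-3]'
python3 - <<'E'
from h import *
print(pose()[0],env.get_obs()["time"])
c=cam("wrist"); im=vision.snapshot("wrist")
for k in("rack","lens_squat","lens_cone","lens_collar","lens_long"):
    print(k,[(round(d["score"],2),d["bbox"]) for d in vision.outline_of("wrist",k)[:2]])
np.save("pics/c2.npy",c,allow_pickle=True)
cv2.imwrite("pics/w2.png",im[:,:,::-1]); v=cv2.resize(im[0:300,100:500],(800,600),interpolation=cv2.INTER_CUBIC)[:,:,::-1].copy()
cv2.imwrite("pics/w2v.png",v)
p=(.5096,-.2427,.3015)
print((proj(c,tf(p,[[-.042,.18,.01],[.042,.18,.01],[.042,-.145,.01],[-.042,-.145,.01],[0,.16,.04]]))-[100,0])*2)
for y,n in((.102,.046+.015),(.034,.087),(-.034,.075),(-.102,.101)): print((proj(c,tf(p,[0,y,n]))-[100,0])*2)
E
```

```text
time: 3.08
tool_pos: [0.4784, -0.097, 0.2318]
tool_rot: [-2.532, 1.858, -0.002]
force: [-0.2, 0.3, 0.2]
grip_width: 0.085
[ 0.47841128 -0.09702841  0.23180784] 3.075
rack [(0.91, [239.1, 0.0, 313.3, 195.8])]
lens_squat [(0.59, [256.4, 115.4, 297.8, 148.9])]
lens_cone [(0.82, [259.5, 0.0, 288.9, 39.6])]
lens_collar [(0.62, [255.3, 51.2, 299.9, 92.2])]
lens_long []
[[ 408.32162517  381.49744031]
 [ 276.50073907  381.11503393]
 [ 278.39916842 -106.20758445]
 [ 408.51894103 -103.70480957]
 [ 344.81439139  361.3779502 ]]
[[347.42142666 262.96863695]]
[[350.45001631 126.5725852 ]]
[[349.12459339   5.01108555]]
[[ 350.30190866 -127.56492044]]
```

View pics/w2v.png

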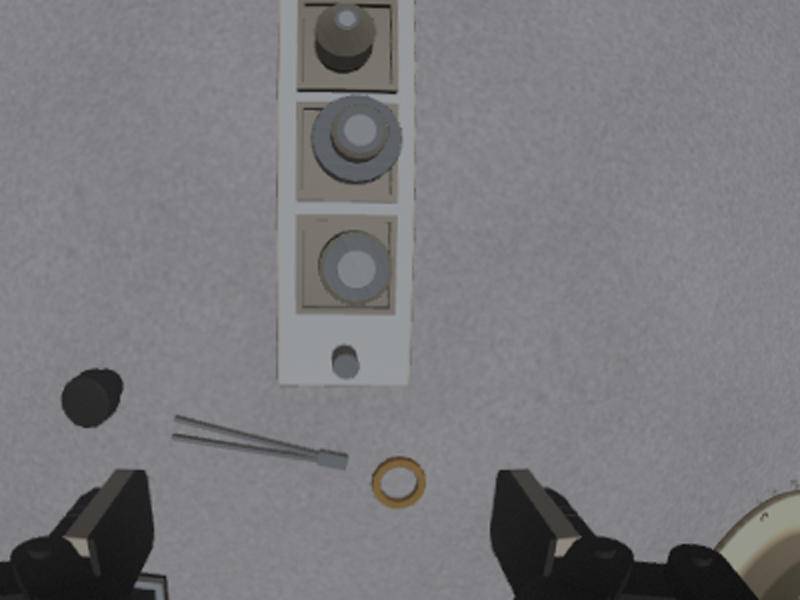

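Run:
```python
from h import *
c=np.load("pics/c2.npy",allow_pickle=True).item()
for n,uv,z in(("squat",(356,267),.061),("collar",(361,130),.087),("cone",(346,18),.075)):
    P=back(c,np.array(uv)/2+[100,0],z)[0]; a=.3015; d=P[:2]-[.5096,-.2427]
    print(n,P,"rack frame mm",1000*np.array([np.cos(a)*d[0]+np.sin(a)*d[1],-np.sin(a)*d[0]+np.cos(a)*d[1]]))
print(go(.475,-.147,.15,.3015))
```

```text
squat [ 0.47436812 -0.14464905  0.061     ] rack frame mm [ -4.52613355 104.09028758]
collar [ 0.49423306 -0.21019248  0.087     ] rack frame mm [-5.02057239 35.60443236]
cone [ 0.51900291 -0.26754399  0.075     ] rack frame mm [  1.60126831 -26.51555178]
(array([47.4, 19.5, 81. ]), np.float64(0.3081982862387058))
```

Seen: squat's nose is at (356,267), collar's at (361,130) and cone's at (346,18). From the post the order is squat, collar, cone, long. I'll grasp the squat one first.

```bash
python3 -c "
from h import *
print(go(.4744,-.1446,.028,.3015))"
```

```text
(array([ 45. ,  19.3, 203. ]), np.float64(0.3081982862387058))
```

```bash
python3 -m inch '[0.02,0.01,0.02,0, 0.045,0.0193,0.06,0, 0.045,0.0193,0.1,0, 0.045,0.0193,0.14,0, 0.045,0.0193,0.17,0, 0.045,0.0193,0.19,0, 0.045,0.0193,0.2,0, 0.045,0.0193,0.203,0, 0.045,0.0193,0.203,0]'
python3 -m inch '[0,0,0,0, 0,0,0,0, 0,0,0,0, 0,0,0,0, 0,0,0,0, 0,0,0,0]' 0.02 40
```

```text
time: 4.5
tool_pos: [0.4743, -0.1452, 0.0287]
tool_rot: [-2.534, 1.856, -0.001]
force: [1.0, -0.1, 0.2]
grip_width: 0.0853
time: 5.25
tool_pos: [0.4742, -0.1453, 0.0291]
tool_rot: [-2.534, 1.856, -0.002]
force: [0.1, 1.3, 5.0]
grip_width: 0.0386
```

```bash
python3 -m inch '[0,0,-0.004,0, 0,0,-0.02,0, 0,0,-0.05,0, 0,0,-0.08,0, 0,0,-0.1,0, 0,0,-0.1,0]'
python3 - <<'E'
from h import *
T=(.5369,.2579,.2548)
for y in(-.102,-.034,.034,.102): print(tf(T,[0,y,.006])[0])
P=tf(T,[0,-.102,.13])[0]; print(go(*P,.2548)); print(env.get_obs()["force"])
E
```

```text
time: 6.0
tool_pos: [0.4743, -0.1453, 0.1293]
tool_rot: [-2.532, 1.856, -0.004]
force: [0.1, -0.1, -2.0]
grip_width: 0.0387
[0.56260929 0.1591932  0.006     ]
[0.54546976 0.22499773 0.006     ]
[0.52833024 0.29080227 0.006     ]
[0.51119071 0.3566068  0.006     ]
(array([-263.8, -175.8,   -0.3]), np.float64(2.9074180718646496))
[ 0.1338149  -0.12706233 -2.0234563 ]
```

```bash
python3 -m inch '[-0.012,-0.008,0,0, -0.04,-0.027,0,0, -0.08,-0.053,0,1, -0.12,-0.08,0,1, -0.16,-0.107,0,2, -0.2,-0.133,0,3, -0.235,-0.157,0,3, -0.255,-0.17,0,3, -0.264,-0.176,0,3, -0.264,-0.176,0,3]'
python3 - <<'E'
from h import *
p,M=pose(); c=cam("wrist"); im=vision.snapshot("wrist")
cv2.imwrite("pics/w3v.png",cv2.resize(im[100:],(768,426),interpolation=cv2.INTER_CUBIC)[:,:,::-1])
T=(.5369,.2579,.2548)
f=lambda L:((proj(c,tf(T,L))-[0,100])*1.5).round(0).tolist()
print(f([[-.037,-.138,.014],[.037,-.138,.014],[-.031,-.071,.006],[.031,-.071,.006]]))
print(p,go(*tf(T,[0,-.102,.021])[0],.2548))
E
```

```text
time: 7.25
tool_pos: [0.5616, 0.1593, 0.1276]
tool_rot: [2.483, -1.922, -0.001]
force: [-1.2, 0.3, -1.4]
grip_width: 0.0388
[[453.0, 71.0], [325.0, 71.0], [438.0, 176.0], [340.0, 176.0]]
[0.56159332 0.15931468 0.12759078] (array([ -0.2,  -1.4, 106.8]), np.float64(-0.11335523242954419))
```

View pics/w3v.png

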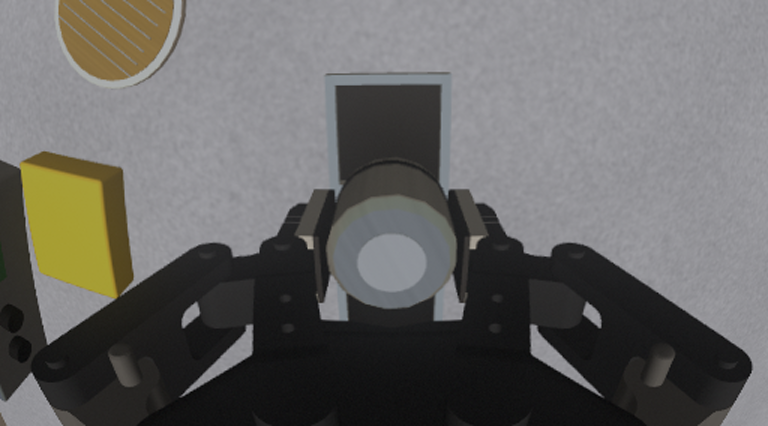

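Tray corners at (326,72) and (450,73) match the prediction to within 2 px, and the lens is upright between the pads. Lowering.

```bash
python3 -m inch '[0,-0.001,0.015,0, 0,-0.001,0.045,0, 0,-0.001,0.07,0, 0,-0.001,0.085,0, 0,-0.001,0.095,0, 0,-0.001,0.1,0, 0,-0.001,0.103,0, 0,-0.001,0.106,0, 0,-0.001,0.106,0]'
```

```text
time: 8.43
tool_pos: [0.5631, 0.1598, 0.0225]
tool_rot: [-2.484, 1.923, -0.0]
force: [0.2, -0.2, -2.8]
grip_width: 0.0385
```

```bash
python3 -m inch '[0,0,0.001,0, 0,0,0.002,0, 0,0,0.002,0]'; python3 -m inch '[0,0,0.001,0, 0,0,0.001,0]'
```

```text
time: 8.8
tool_pos: [0.5632, 0.1598, 0.0211]
tool_rot: [-2.484, 1.922, -0.001]
force: [-2.4, 0.4, 4.0]
grip_width: 0.0387
time: 9.05
tool_pos: [0.5633, 0.1598, 0.0211]
tool_rot: [-2.485, 1.922, -0.001]
force: [-2.9, -0.3, 10.2]
grip_width: 0.0386
```

```bash
python3 -m inch '[0,0,-0.001,0, 0,0,-0.001,0, 0,0,-0.001,0, 0,0,-0.001,0, 0,0,-0.001,0]' 0.085
python3 -m inch '[0,0,-0.01,0, 0,0,-0.035,0, 0,0,-0.07,0, 0,0,-0.11,0, 0,0,-0.14,0, 0,0,-0.16,0, 0,0,-0.16,0]'
python3 - <<'E'
from h import *
P=(.4942,-.2102); print(go(P[0]-.0119,P[1]+.038,.2,.3015))
E
```

```text
time: 9.68
tool_pos: [0.563, 0.1597, 0.0201]
tool_rot: [2.484, -1.923, -0.0]
force: [0.0, 0.1, -1.2]
grip_width: 0.0847
time: 10.55
tool_pos: [0.564, 0.1601, 0.1828]
tool_rot: [-2.481, 1.92, -0.003]
force: [-0.1, -0.4, -0.8]
grip_width: 0.0849
(array([301.2, 162.3, -18.4]), np.float64(-2.7479934661567094))
```

```bash
python3 -m inch '[0.012,0.006,-0.003,0, 0.045,0.024,-0.01,0, 0.09,0.048,-0.018,-1, 0.135,0.072,-0.018,-1, 0.18,0.096,-0.018,-2, 0.22,0.118,-0.018,-3, 0.26,0.14,-0.018,-3, 0.285,0.154,-0.018,-3, 0.301,0.162,-0.018,-3, 0.301,0.162,-0.018,-3]'
python3 - <<'E'
from h import *
p,M=pose(); c=cam("wrist"); im=vision.snapshot("wrist"); np.save("pics/c4.npy",c,allow_pickle=True)
cv2.imwrite("pics/w4v.png",cv2.resize(im[0:300,100:500],(800,600),interpolation=cv2.INTER_CUBIC)[:,:,::-1])
p=(.5096,-.2427,.3015); f=lambda L:((proj(c,tf(p,L))-[100,0])*2).round(0).tolist()
print(f([[-.042,.18,.01],[.042,.18,.01],[.042,-.145,.01],[-.042,-.145,.01],[0,.16,.04]]))
E
```

```text
time: 11.8
tool_pos: [0.4809, -0.1732, 0.1976]
tool_rot: [2.531, -1.859, -0.002]
force: [-0.1, -0.4, 0.3]
grip_width: 0.0848
[[377.0, 509.0], [242.0, 509.0], [235.0, -32.0], [384.0, -33.0], [308.0, 503.0]]
```

View pics/w4v.png

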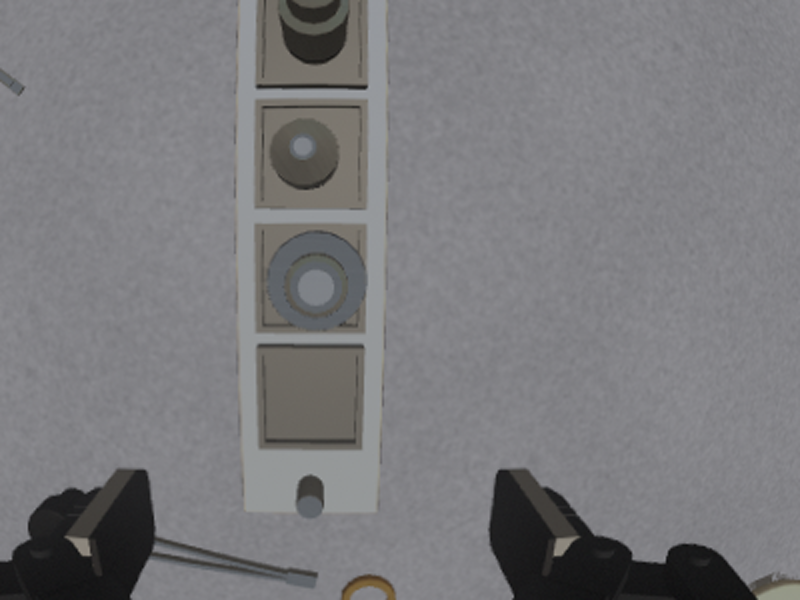

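Collar's nose is at (315,287) and cone's at (303,148).

Run:
```python
from h import *
c=np.load("pics/c4.npy",allow_pickle=True).item()
for n,uv,z in(("collar",(315,287),.087),("cone",(303,148),.075)):
    print(n,back(c,np.array(uv)/2+[100,0],z)[0])
P=back(c,np.array((315,287))/2+[100,0],.087)[0]
print(go(P[0],P[1],.032,.3015))
```

```text
collar [ 0.49511895 -0.21050037  0.087     ]
cone [ 0.51837346 -0.2670493   0.075     ]
(array([ 40.4,  -1.9, 165.8]), np.float64(0.19589821548242878))
```

```bash
python3 -m inch '[0.015,-0.001,0.01,0, 0.038,-0.002,0.03,0, 0.04,-0.002,0.06,0, 0.04,-0.002,0.1,0, 0.04,-0.002,0.13,0, 0.04,-0.002,0.15,0, 0.04,-0.002,0.162,0, 0.04,-0.002,0.166,0, 0.04,-0.002,0.166,0]'
python3 -m inch '[0,0,0,0, 0,0,0,0, 0,0,0,0, 0,0,0,0, 0,0,0,0, 0,0,0,0]' 0.025 50
python3 -m inch '[0,0,-0.004,0, 0,0,-0.02,0, 0,0,-0.05,0, 0,0,-0.08,0, 0,0,-0.11,0, 0,0,-0.12,0, 0,0,-0.12,0]'
python3 - <<'E'
from h import *
T=(.5369,.2579,.2548); print(go(*tf(T,[0,-.034,.15])[0],.2548)); print(env.get_obs()["force"])
E
```

```text
time: 12.98
tool_pos: [0.4961, -0.2099, 0.0325]
tool_rot: [-2.534, 1.857, -0.001]
force: [0.2, -0.3, 0.5]
grip_width: 0.0848
time: 13.72
tool_pos: [0.4962, -0.2101, 0.0332]
tool_rot: [-2.534, 1.856, -0.002]
force: [-1.0, -0.3, 7.0]
grip_width: 0.0454
time: 14.6
tool_pos: [0.4953, -0.2097, 0.1519]
tool_rot: [-2.533, 1.857, 0.001]
force: [0.2, -0.0, -1.7]
grip_width: 0.0458
(array([-399.4, -178.5,    2.2]), np.float64(2.898197299572113))
[ 0.19985765 -0.03941264 -1.72092303]
```

```bash
python3 -m inch '[-0.015,-0.007,0,0, -0.05,-0.022,0,0, -0.095,-0.042,0,1, -0.145,-0.065,0,1, -0.195,-0.087,0,2, -0.245,-0.11,0,3, -0.295,-0.132,0,3, -0.345,-0.154,0,3, -0.38,-0.17,0,3, -0.399,-0.1785,0,3]'
python3 -m inch '[0,0,0,0, 0,0,0,0]'
python3 - <<'E'
from h import *
T=(.5369,.2579,.2548); print(go(*tf(T,[0,-.034,.026])[0],.2548))
E
```

```text
time: 15.85
tool_pos: [0.5447, 0.2266, 0.1506]
tool_rot: [2.484, -1.919, -0.002]
force: [0.5, -0.2, -2.4]
grip_width: 0.0452
time: 16.1
tool_pos: [0.545, 0.2234, 0.1516]
tool_rot: [2.482, -1.923, -0.001]
force: [-0.2, 0.1, -2.1]
grip_width: 0.0455
(array([ -1.5,  -1.1, 125.6]), np.float64(-0.12320170888559304))
```

```bash
python3 -m inch '[-0.001,-0.001,0.015,0, -0.001,-0.001,0.045,0, -0.001,-0.001,0.08,0, -0.001,-0.001,0.1,0, -0.001,-0.001,0.112,0, -0.001,-0.001,0.118,0, -0.001,-0.001,0.122,0, -0.001,-0.001,0.125,0, -0.001,-0.001,0.125,0]'
python3 -m inch '[0,0,0.001,0, 0,0,0.002,0, 0,0,0.002,0]'
```

```text
time: 17.23
tool_pos: [0.5466, 0.2257, 0.0276]
tool_rot: [-2.484, 1.922, -0.0]
force: [0.4, 0.2, -2.0]
grip_width: 0.0458
time: 17.6
tool_pos: [0.5464, 0.2256, 0.0253]
tool_rot: [-2.484, 1.923, -0.0]
force: [-0.3, 0.2, -3.0]
grip_width: 0.0455
```

```bash
python3 -m inch '[0,0,0.001,0, 0,0,0.002,0, 0,0,0.002,0]'
```

```text
time: 17.98
tool_pos: [0.5465, 0.2256, 0.0252]
tool_rot: [-2.485, 1.922, -0.001]
force: [-3.5, -0.9, 9.1]
grip_width: 0.0454
```

Contact. Release and go back for the cone.

```bash
python3 -m inch '[0,0,-0.001,0, 0,0,-0.001,0, 0,0,-0.001,0, 0,0,-0.001,0, 0,0,-0.001,0]' 0.085
python3 -m inch '[0,0,-0.01,0, 0,0,-0.035,0, 0,0,-0.07,0, 0,0,-0.11,0, 0,0,-0.14,0, 0,0,-0.17,0, 0,0,-0.17,0]'
python3 - <<'E'
from h import *
P=(.5184,-.267); print(go(P[0]-.0119,P[1]+.038,.2,.3015))
E
```

```text
time: 18.6
tool_pos: [0.5465, 0.2255, 0.0242]
tool_rot: [2.484, -1.923, -0.0]
force: [0.0, 0.3, -0.2]
grip_width: 0.085
time: 19.48
tool_pos: [0.5478, 0.2264, 0.198]
tool_rot: [-2.479, 1.918, -0.004]
force: [-0.3, -0.5, -0.4]
grip_width: 0.0853
(array([430.4, 154.3,  -4. ]), np.float64(-2.7325020118656096))
```

```bash
python3 -m inch '[0.015,0.005,0,0, 0.055,0.02,0,0, 0.105,0.038,0,-1, 0.16,0.057,0,-1, 0.215,0.077,0,-2, 0.27,0.097,0,-3, 0.325,0.116,0,-3, 0.375,0.134,0,-3, 0.415,0.149,0,-3, 0.43,0.154,0,-3]'
python3 -m inch '[0,0,0,0, 0,0,0,0]'
python3 - <<'E'
from h import *
c=cam("wrist"); im=vision.snapshot("wrist"); np.save("pics/c5.npy",c,allow_pickle=True)
cv2.imwrite("pics/w5v.png",cv2.resize(im[0:300,100:500],(800,600),interpolation=cv2.INTER_CUBIC)[:,:,::-1])
for n,P in(("cone",(.5184,-.267,.075)),): print((proj(c,P)-[100,0])*2)
E
```

```text
time: 20.72
tool_pos: [0.5032, -0.2316, 0.1929]
tool_rot: [2.53, -1.861, -0.004]
force: [-0.2, -0.3, -0.5]
grip_width: 0.0849
time: 20.98
tool_pos: [0.505, -0.2284, 0.194]
tool_rot: [2.535, -1.856, -0.001]
force: [-1.0, 1.0, 0.2]
grip_width: 0.0852
[[318.22179356 282.66286508]]
```

View pics/w5v.png

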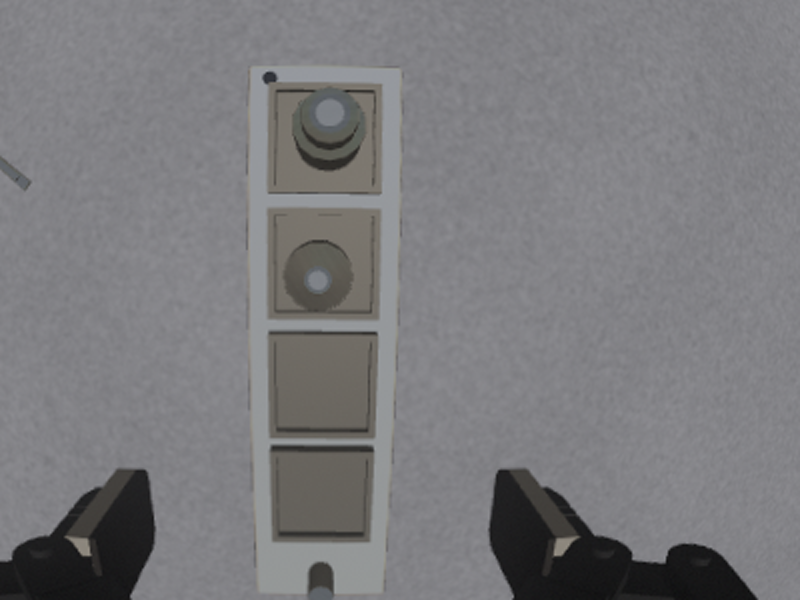

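Cone's nose is at (317,280) as predicted, and long's nose is at (330,112).

Run:
```python
from h import *
c=np.load("pics/c5.npy",allow_pickle=True).item()
print("long",back(c,np.array((330,112))/2+[100,0],.101)[0])
P=back(c,np.array((317,280))/2+[100,0],.075)[0]
print(P,go(P[0],P[1],.030,.3015))
```

```text
long [ 0.53518653 -0.33576264  0.101     ]
[ 0.51926582 -0.2679639   0.075     ] (array([ 42.2,  -1.4, 164.1]), np.float64(0.33225519064103837))
```

```bash
python3 -m inch '[0.015,-0.001,0.01,0, 0.038,-0.0015,0.03,0, 0.042,-0.0015,0.06,0, 0.042,-0.0015,0.1,0, 0.042,-0.0015,0.13,0, 0.042,-0.0015,0.15,0, 0.042,-0.0015,0.16,0, 0.042,-0.0015,0.164,0, 0.042,-0.0015,0.164,0]'
python3 -m inch '[0,0,0,0, 0,0,0,0, 0,0,0,0, 0,0,0,0, 0,0,0,0, 0,0,0,0, 0,0,0,0]' 0.015 40
python3 -m inch '[0,0,-0.004,0, 0,0,-0.02,0, 0,0,-0.05,0, 0,0,-0.08,0, 0,0,-0.11,0, 0,0,-0.12,0, 0,0,-0.12,0]'
python3 - <<'E'
from h import *
T=(.5369,.2579,.2548); print(go(*tf(T,[0,.034,.15])[0],.2548)); print(env.get_obs()["force"])
E
```

```text
time: 22.15
tool_pos: [0.5197, -0.269, 0.0306]
tool_rot: [-2.534, 1.857, -0.001]
force: [-1.1, 0.5, -0.5]
grip_width: 0.085
time: 23.02
tool_pos: [0.5199, -0.2691, 0.031]
tool_rot: [-2.534, 1.857, -0.002]
force: [1.3, 1.1, 5.1]
grip_width: 0.0315
time: 23.9
tool_pos: [0.5191, -0.2688, 0.1506]
tool_rot: [-2.533, 1.857, -0.001]
force: [-1.1, 0.9, -2.3]
grip_width: 0.0316
(array([-530.9, -177.1,    0.8]), np.float64(2.904196192694057))
[-1.11033463  0.92945737 -2.31264809]
```

```bash
python3 -m inch '[-0.015,-0.005,0,0, -0.05,-0.017,0,0, -0.095,-0.032,0,0, -0.145,-0.048,0,0, -0.195,-0.065,0,0, -0.245,-0.082,0,0, -0.295,-0.098,0,0, -0.345,-0.115,0,0, -0.395,-0.132,0,0, -0.44,-0.147,0,0]'
python3 -m inch '[-0.04,-0.013,0,1, -0.07,-0.023,0,2, -0.087,-0.029,0,3, -0.091,-0.03,0,3, -0.091,-0.03,0,3, -0.091,-0.03,0,3]'
python3 - <<'E'
from h import *
T=(.5369,.2579,.2548); print(go(*tf(T,[0,.034,.026])[0],.2548))
E
```

```text
time: 25.15
tool_pos: [0.5255, 0.1971, 0.1489]
tool_rot: [2.533, -1.854, -0.002]
force: [1.4, 0.2, -1.9]
grip_width: 0.0313
time: 25.9
tool_pos: [0.5279, 0.2899, 0.15]
tool_rot: [2.483, -1.923, -0.0]
force: [0.3, -0.0, -1.6]
grip_width: 0.0316
(array([ -0.9,  -0.8, 124. ]), np.float64(-0.11562033300557803))
```

```bash
python3 -m inch '[-0.001,-0.001,0.015,0, -0.001,-0.001,0.045,0, -0.001,-0.001,0.08,0, -0.001,-0.001,0.1,0, -0.001,-0.001,0.112,0, -0.001,-0.001,0.118,0, -0.001,-0.001,0.122,0, -0.001,-0.001,0.125,0, -0.001,-0.001,0.125,0]'
python3 -m inch '[0,0,0.001,0, 0,0,0.002,0, 0,0,0.002,0]'
```

```text
time: 27.02
tool_pos: [0.529, 0.2921, 0.0256]
tool_rot: [-2.484, 1.923, -0.0]
force: [0.3, 0.0, -1.0]
grip_width: 0.0316
time: 27.4
tool_pos: [0.5289, 0.292, 0.0233]
tool_rot: [2.484, -1.923, -0.0]
force: [-0.2, -0.5, -2.6]
grip_width: 0.0313
```

```bash
python3 -m inch '[0,0,0.001,0, 0,0,0.002,0, 0,0,0.002,0]'
```

```text
time: 27.78
tool_pos: [0.529, 0.2921, 0.023]
tool_rot: [-2.485, 1.922, -0.001]
force: [-3.2, -0.6, 7.9]
grip_width: 0.0315
```

```bash
python3 -m inch '[0,0,-0.001,0, 0,0,-0.001,0, 0,0,-0.001,0, 0,0,-0.001,0, 0,0,-0.001,0]' 0.085
python3 -m inch '[0,0,-0.01,0, 0,0,-0.035,0, 0,0,-0.07,0, 0,0,-0.11,0, 0,0,-0.15,0, 0,0,-0.18,0, 0,0,-0.18,0, 0,0,-0.18,0]'
python3 - <<'E'
from h import *
P=(.535,-.336); print(go(P[0]-.0119,P[1]+.038,.22,.3015))
E
```

```text
time: 28.4
tool_pos: [0.5289, 0.2919, 0.0222]
tool_rot: [2.484, -1.923, -0.0]
force: [-0.5, -0.3, -0.1]
grip_width: 0.0848
time: 29.4
tool_pos: [0.5284, 0.2917, 0.202]
tool_rot: [2.484, -1.923, -0.001]
force: [-0.9, 0.5, 0.3]
grip_width: 0.0851
(array([569.6, 152.8, -18. ]), np.float64(-2.7670748515465085))
```

```bash
python3 -m inch '[0.015,0.004,-0.003,0, 0.055,0.015,-0.01,0, 0.11,0.03,-0.018,0, 0.165,0.044,-0.018,0, 0.22,0.059,-0.018,0, 0.275,0.074,-0.018,0, 0.33,0.088,-0.018,0, 0.385,0.103,-0.018,0, 0.435,0.117,-0.018,0, 0.48,0.129,-0.018,0]'
python3 -m inch '[0.04,0.011,0,-1, 0.07,0.019,0,-2, 0.086,0.023,0,-3, 0.09,0.024,0,-3, 0.09,0.024,0,-3, 0.09,0.024,0,-3]'
python3 - <<'E'
from h import *
c=cam("wrist"); im=vision.snapshot("wrist"); np.save("pics/c6.npy",c,allow_pickle=True)
cv2.imwrite("pics/w6v.png",cv2.resize(im[0:300,100:500],(800,600),interpolation=cv2.INTER_CUBIC)[:,:,::-1])
print((proj(c,(.5352,-.3358,.101))-[100,0])*2)
E
```

```text
time: 30.65
tool_pos: [0.5229, -0.2075, 0.2195]
tool_rot: [2.483, -1.923, -0.003]
force: [0.1, 0.1, -0.1]
grip_width: 0.0852
time: 31.4
tool_pos: [0.5236, -0.2976, 0.2203]
tool_rot: [2.534, -1.856, -0.0]
force: [0.1, -0.7, -0.3]
grip_width: 0.0849
[[321.9005855  284.60174517]]
```

View pics/w6v.png

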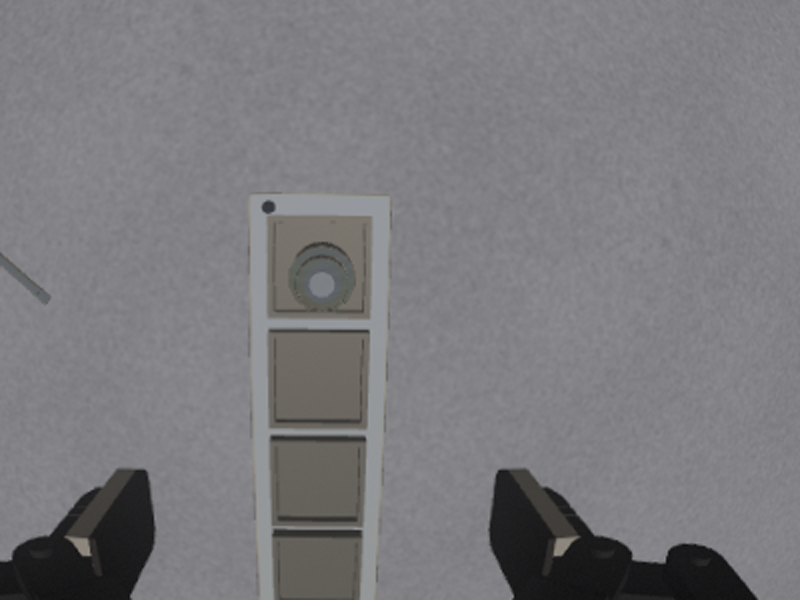

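Long's nose is at (322,285), as predicted. The TCP z for its grip is 15+46-19 = 42 mm.

```bash
python3 -c "
from h import *
print(go(.5352,-.3359,.042,.3015))"
```

```text
(array([ 40.1,   0.6, 178.4]), np.float64(0.2964918945251259))
```

```bash
python3 -m inch '[0.015,0,0.01,0, 0.035,0,0.03,0, 0.04,0,0.06,0, 0.04,0,0.1,0, 0.04,0,0.14,0, 0.04,0,0.165,0, 0.04,0,0.175,0, 0.04,0,0.178,0, 0.04,0,0.178,0]'
python3 -m inch '[0,0,0,0, 0,0,0,0, 0,0,0,0, 0,0,0,0, 0,0,0,0, 0,0,0,0, 0,0,0,0]' 0.015 50
python3 -m inch '[0,0,-0.004,0, 0,0,-0.02,0, 0,0,-0.05,0, 0,0,-0.08,0, 0,0,-0.11,0, 0,0,-0.13,0, 0,0,-0.13,0]'
python3 - <<'E'
from h import *
T=(.5369,.2579,.2548); print(go(*tf(T,[0,.102,.17])[0],.2548)); print(env.get_obs()["force"])
E
```

```text
time: 32.58
tool_pos: [0.5365, -0.3367, 0.0432]
tool_rot: [-2.534, 1.857, -0.003]
force: [0.5, -0.0, 0.9]
grip_width: 0.0853
time: 33.45
tool_pos: [0.5362, -0.3365, 0.0431]
tool_rot: [-2.534, 1.857, -0.002]
force: [-0.5, 0.3, 5.1]
grip_width: 0.0316
time: 34.33
tool_pos: [0.5366, -0.3366, 0.1746]
tool_rot: [-2.533, 1.856, -0.006]
force: [0.3, 0.4, -2.1]
grip_width: 0.0316
(array([-668.7, -184.5,    3.5]), np.float64(2.9227756250889425))
[ 0.29579484  0.3971374  -2.12289731]
```

```bash
python3 -m inch '[-0.015,-0.004,0,0, -0.05,-0.014,0,0, -0.1,-0.028,0,0, -0.15,-0.041,0,0, -0.2,-0.055,0,0, -0.25,-0.069,0,0, -0.3,-0.083,0,0, -0.35,-0.097,0,0, -0.4,-0.11,0,0, -0.45,-0.124,0,0]'
python3 -m inch '[-0.05,-0.014,0,0, -0.1,-0.028,0,1, -0.145,-0.04,0,1, -0.18,-0.05,0,2, -0.205,-0.057,0,3, -0.216,-0.06,0,3, -0.219,-0.0605,0,3, -0.219,-0.0605,0,3, -0.219,-0.0605,0,3]'
python3 - <<'E'
from h import *
T=(.5369,.2579,.2548); print(go(*tf(T,[0,.102,.038])[0],.2548))
E
```

```text
time: 35.58
tool_pos: [0.5167, 0.1319, 0.1711]
tool_rot: [2.532, -1.855, -0.002]
force: [0.7, 0.2, -2.5]
grip_width: 0.0312
time: 36.7
tool_pos: [0.5103, 0.3562, 0.1724]
tool_rot: [2.483, -1.924, -0.0]
force: [0.1, -0.0, -2.5]
grip_width: 0.0312
(array([ -0.2,  -1. , 134.4]), np.float64(-0.13401583228863306))
```

```bash
python3 -m inch '[0,-0.001,0.015,0, 0,-0.001,0.045,0, 0,-0.001,0.08,0, 0,-0.001,0.105,0, 0,-0.001,0.12,0, 0,-0.001,0.128,0, 0,-0.001,0.132,0, 0,-0.001,0.134,0, 0,-0.001,0.134,0]'
python3 -m inch '[0,0,0.001,0, 0,0,0.002,0, 0,0,0.002,0]'
```

```text
time: 37.83
tool_pos: [0.5115, 0.3577, 0.0389]
tool_rot: [-2.484, 1.922, -0.0]
force: [-0.6, 0.5, -1.4]
grip_width: 0.0317
time: 38.2
tool_pos: [0.5112, 0.3574, 0.0363]
tool_rot: [2.484, -1.923, -0.0]
force: [0.0, 0.1, -3.0]
grip_width: 0.0318
```

```bash
python3 -m inch '[0,0,0.001,0, 0,0,0.002,0, 0,0,0.002,0]'
```

```text
time: 38.58
tool_pos: [0.5113, 0.3575, 0.0351]
tool_rot: [-2.484, 1.922, -0.0]
force: [-2.3, -1.3, 3.8]
grip_width: 0.0315
```

```bash
python3 -m inch '[0,0,0,0, 0,0,0,0, 0,0,-0.001,0, 0,0,-0.001,0, 0,0,-0.001,0]' 0.085
python3 -m inch '[0,0,-0.01,0, 0,0,-0.035,0, 0,0,-0.07,0, 0,0,-0.11,0, 0,0,-0.15,0, -0.02,0,-0.19,0, -0.06,0,-0.2,0, -0.09,0,-0.2,0, -0.09,0,-0.2,0, -0.09,0,-0.2,0]'
python3 - <<'E'
from h import *
c=cam("wrist"); im=vision.snapshot("wrist"); np.save("pics/c7.npy",c,allow_pickle=True); print(c["xyz"])
cv2.imwrite("pics/w7v.png",cv2.resize(im[0:300,100:500],(800,600),interpolation=cv2.INTER_CUBIC)[:,:,::-1])
T=(.5369,.2579,.2548)
for n,y,h in(("squat",-.102,.046),("collar",-.034,.072),("cone",.034,.06),("long",.102,.086)): print(n,(proj(c,tf(T,[[0,y,h+.006]]))-[100,0])*2)
E
```

```text
time: 39.2
tool_pos: [0.5113, 0.3575, 0.0353]
tool_rot: [-2.484, 1.923, 0.0]
force: [-0.1, -0.3, 0.8]
grip_width: 0.0849
time: 40.45
tool_pos: [0.4883, 0.4441, 0.234]
tool_rot: [2.482, -1.921, 0.0]
force: [-0.2, -0.4, -0.9]
grip_width: 0.0849
[0.50501896 0.37998432 0.37619076]
squat [[ 319.32208868 -139.22840431]]
collar [[319.40069126 -67.6573831 ]]
cone [[319.58690244  53.69741273]]
long [[319.78283623 174.99253821]]
```

View pics/w7v.png

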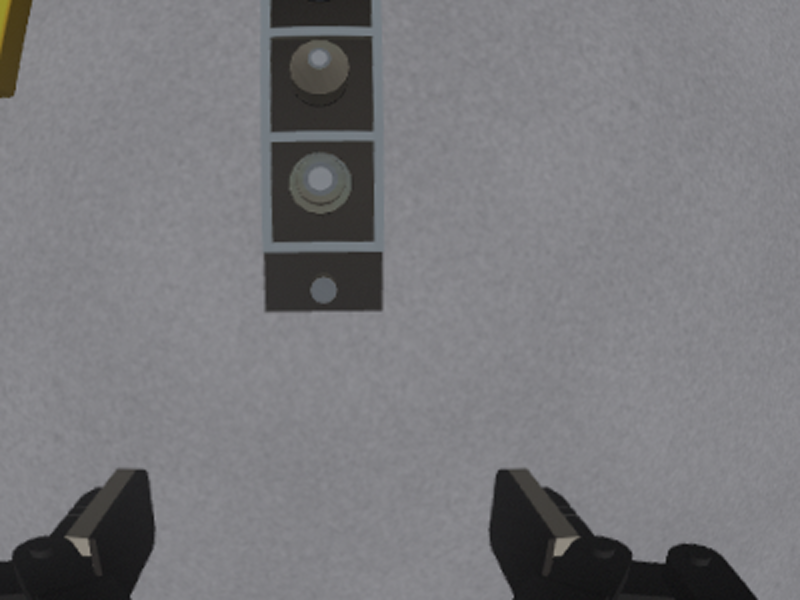

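Long's nose is at (320,179) and cone's at (318,58), both within about 3 mm of their pocket centres. The top and side views will check the other two.

Run:
```python
from h import *
o=[]
for n,b in(("top",(100,135,130,80)),("side",(150,125,130,80))):
    c=cam(n); im=vision.snapshot(n); x,y,w,h=b
    o.append(cv2.resize(im[y:y+h,x:x+w],None,fx=5,fy=5,interpolation=cv2.INTER_CUBIC)[:290,:,::-1])
    T=(.5369,.2579,.2548)
    for k,yy,hh in(("squat",-.102,.046),("collar",-.034,.072),("cone",.034,.06),("long",.102,.086)): print(n,k,((proj(c,tf(T,[[0,yy,hh+.006]]))-[x,y])*5).round())
cv2.imwrite("pics/f8.png",np.vstack(o))
```

```text
top squat [[483. 152.]]
top collar [[361. 175.]]
top cone [[249. 208.]]
top long [[120. 232.]]
side squat [[416. 191.]]
side collar [[330. 128.]]
side cone [[253. 120.]]
side long [[174.  61.]]
```

View pics/f8.png

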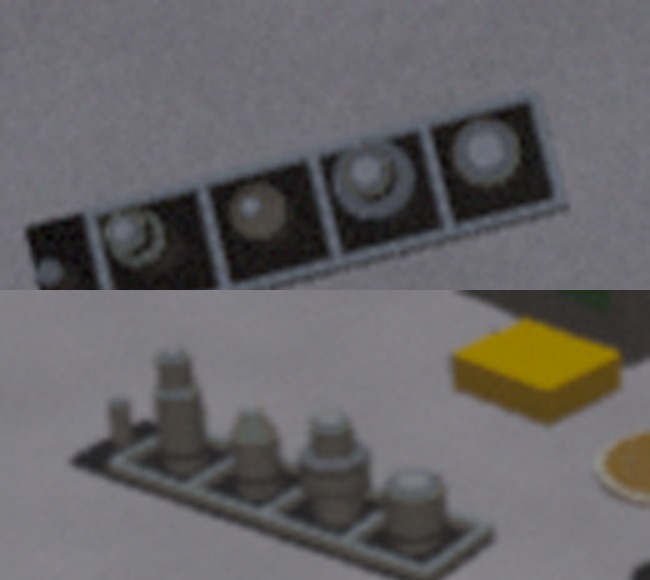

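All four stand upright in the right order, with noses at (487,152), (367,172), (250,206) and (124,232). That is within about 4 mm of the predicted pocket centres.

```bash
python3 -c "
from rig import ticket,env
print(ticket.job_done(),env.get_obs()['time'])"
```

```text
the job is handed in; nothing more can be done
the job is handed in; nothing more can be done
```

All four objectives are in the tray in reverse order, and the job is handed in. I made the last checks about 41 s into the 109 s allowed. From the tray post the order is long, cone, collar, squat; from the rack post it was squat, collar, cone, long.

- **Last checks:** the wrist, top and side pictures show all four upright, with noses within about 4 mm of the predicted pocket centres (18 mm allowed). Each was lowered in small steps until the force showed light contact, about 10 N at most, and then released. The gripper was open and well clear of everything at hand-in.
- **Not measured:** tilt and speed at the end were judged only from the pictures. The final wrist view covers only long and cone, so collar and squat rest on the coarser top and side views.
- **One slip:** I typed the first move in millimetres instead of metres. The arm ran at its speed cap past the intended viewing spot, touched nothing, and nothing needed mending.

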